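Load the oldest substrate carrier into the printer

TASK

Print the oldest substrate next: draw the bottom carrier, the one whose tab stands farthest out, straight and level out from under the others in the stacker, without pressing, prying or letting it bind in the guides and without upsetting the stack and its weight, and carry it level to the printer. Lay it flat on the platen and slide it gently, plate first, under the lips of the loading slide until it is fully home against the stop, then let go. The other carriers stay where they are in the stacker, flat and with the weight on top, and nothing else on the bench is disturbed.

Things in the scene. Friction and masses are not known exactly. Their poses are not given: they have to be found in the camera images.
- carrier: bottom carrier of the stack, to be drawn out: grey plastic plate 100 (x) x 80 (y) x 8 mm, pull tab 40 long, 22 wide, 8 thick in the middle of its front edge; 70-120 g. Origin: centre of the plate's underside, x to the rear, z up; plate x -50..50, tab x -90..-50. At the start its tab end stands 26-36 mm farther out than the tabs above and overhangs the bench freely, 20 mm up.
- carrier2: a carrier of the stack above the bottom one, same shape and size as carrier, 90 g; origin at the centre of its plate's underside, x to the rear, z up. The second from the bottom: it rests on carrier at the start and settles 8 mm down onto the stacker's base as that is drawn out.
- carrier3: a carrier of the stack above the bottom one, same shape and size as carrier, 90 g; origin at the centre of its plate's underside, x to the rear, z up. The third from the bottom.
- carrier4: a carrier of the stack above the bottom one, same shape and size as carrier, 90 g; origin at the centre of its plate's underside, x to the rear, z up. The fourth from the bottom.
- carrier5: a carrier of the stack above the bottom one, same shape and size as carrier, 90 g; origin at the centre of its plate's underside, x to the rear, z up. The top one.
- weight: steel hold-down weight on top of the stack: disc 54 mm across and 18 mm thick with a knob, 40 mm high in all, 0.19 to 0.33 kg; origin at the centre of its underside, z up.
- stacker: aluminium bottom-draw stacker, fixed. Base 118 (x) x 124 (y) mm, its top 20 mm above the bench; origin on the bench under its middle. Front is -x: the carriers' tabs point to -x and the bottom one is drawn towards -x. The base ends at x = -59. The upper carriers stand at about x = 0, the stack and weight reach 100 mm above the bench. Drawing level takes 4-20 N; pressing the tab down adds to it.
- guides: guides fixed on the stacker; origin at the middle of the base's top, axes as the stacker. Side rails with inner faces at y +-41.5 (1.5 mm clearance a side), x -59..59, 30 mm high. Two gate blades at x -59..-51, y beyond +-16, from 10.5 to 40 mm above the base: only the bottom carrier passes under. A carrier is clear of them once its origin is beyond x = -109, and of the tabs above beyond -145. No rear wall.
- printer: benchtop printer, 600 mm wide, 210 mm high, its lid open at the rear, fixed; origin on the bench under a carrier's home place, front = -x. An aluminium platen stands out of its front, top 45 mm above the bench: x -54..146, y +-100 mm; the printer's body begins at x = 110.
- slide: loading slide on the platen: origin on the platen's top where a fully home carrier has its origin; a carrier goes in along +x, plate first, its axes then the same. Side rails, inner faces y +-41.5, x -20..58, 14 high, before them mouths flared to y +-50 at x -43. Lips over x -4..58, reaching in to y +-34, 10.5 above the platen. Rigid end stop at x = 50. A home carrier's tab overhangs the platen.
- cartridge1: print cartridge, a white and black block 54 x 22 x 52 mm high, leave alone; origin at the centre of its underside.
- cartridge2: a second such cartridge, leave alone; origin at the centre of its underside.
- vial: amber glass vial with black cap, 28 mm across, 55 mm high, leave alone; origin at the centre of its underside.
- dish: flat clear covered dish, 92 mm across, 16 mm high, leave alone; origin at the centre of its underside.
- tweezers: steel tweezers lying flat, about 130 mm long, 8 mm high, leave alone; origin near mid-length on the bench, x along them.
- squeeze: white plastic bottle, 60 mm across, 150 mm high, leave alone; origin at the centre of its underside.
- subbox: flat closed plastic box 104 x 104 x 27 mm high, leave alone; origin at the centre of its underside.
Mind the look-alikes: they are no part of the job. Leave any orange or yellow look-alike of the carrier5 alone.

How it is judged (in metres and radians):
On the way:
1. the bottom carrier is out of the stacker and clear of its guides, and the stack has settled flat on the base with the weight on top (x of carrier in the frame of stacker below -0.109 m and x of carrier2 in the frame of stacker between -0.012 and 0.012 m and z of carrier2 in the frame of stacker between 0.017 and 0.023 m and angle between each of carrier2, carrier3, carrier4, carrier5, weight's own z axis and vertical below 0.04 rad and x of carrier3 in the frame of stacker between -0.012 and 0.012 m and z of carrier3 in the frame of stacker between 0.025 and 0.031 m and x of carrier4 in the frame of stacker between -0.012 and 0.012 m and z of carrier4 in the frame of stacker between 0.033 and 0.039 m and x of carrier5 in the frame of stacker between -0.012 and 0.012 m and z of carrier5 in the frame of stacker between 0.041 and 0.047 m and z of weight in the frame of stacker between 0.048 and 0.056 m), for 0.2 s.
At the end, for the whole second after the job is handed in: The drawn carrier rests flat (0.04 rad) in the loading slide, tab outward, home within 1.5 mm and in line within 4 mm and 0.05 rad. The other four lie flat (0.04 rad) on one another on the stacker's base, within 12 mm of its middle along it, the weight standing on top (x of carrier in the frame of slide between -0.0015 and 0.003 m and y of carrier in the frame of slide between -0.004 and 0.004 m and z of carrier in the frame of slide between -0.003 and 0.003 m and angle between the x axis of carrier and the x axis of slide, either way round below 0.05 rad and angle between each of carrier, carrier2, carrier3, carrier4, carrier5, weight's own z axis and vertical below 0.04 rad and linear speed of each of carrier, weight below 0.01 m/s and x of carrier2 in the frame of stacker between -0.012 and 0.012 m and z of carrier2 in the frame of stacker between 0.017 and 0.023 m and x of carrier3 in the frame of stacker between -0.012 and 0.012 m and z of carrier3 in the frame of stacker between 0.025 and 0.031 m and x of carrier4 in the frame of stacker between -0.012 and 0.012 m and z of carrier4 in the frame of stacker between 0.033 and 0.039 m and x of carrier5 in the frame of stacker between -0.012 and 0.012 m and z of carrier5 in the frame of stacker between 0.041 and 0.047 m and z of weight in the frame of stacker between 0.048 and 0.056 m); the robot touches nothing.
It fails at once if the drawn carrier is forced in the stacker: over 20 N between it and the stacker with its guides (contact force between carrier and stacker above 20 N).
It fails at once if the carrier is forced in the printer: over 25 N between it and the platen with its loading slide (contact force between carrier and printer above 25 N).
It fails at once if the stack is upset or taken apart: an upper carrier or the weight moves over 30 mm or tips over 0.35 rad (distance of any of carrier2, carrier3, carrier4, carrier5, weight from where it was at the start of the episode above 0.03 m or angle between any of carrier2, carrier3, carrier4, carrier5, weight's own z axis and vertical above 0.35 rad).
It fails at once if the drawn carrier is tipped over 0.35 rad (angle between carrier's own z axis and vertical above 0.35 rad).
It fails at once if a bystander is moved over 20 mm or tipped over 0.4 rad (distance of any of cartridge1, cartridge2, vial, dish, tweezers, squeeze, subbox from where it was at the start of the episode above 0.02 m or angle between any of cartridge1, cartridge2, vial, dish, tweezers, squeeze, subbox's own z axis and vertical above 0.4 rad).
It also fails if it takes over 72 s, if anything falls off the work surface, if the arm or the gripper's body presses on something with over 40 N, if the wrist force passes 120 N, or if a joint passes its speed limit or range.

ROBOT

A 6-joint arm with a two-finger parallel gripper is mounted at the origin on the work surface. World frame = base frame: x ahead of the robot, y to its left, z up, the work surface at z = 0. Lengths are in m, angles in degrees, forces in N, time in s.
With the tool pointing down it reaches from about 0.25 to 0.725 m from the base axis. Payload 9.7 kg.
Tool frame: the origin (TCP) lies midway between the tips of the shut fingers; the grasp point (between the pads) lies 19 mm behind it; z points along the fingers, x is the direction in which the jaws open and shut, and the axes are right-handed (so a half turn about z gives the same grasp; the last joint's range is limited). The gripper opens to 85 mm and grips with 20 to 120 N. Pads are 22 mm wide; open, the fingers measure 114 mm over their backs; the gripper's body (76 mm by 85 mm) begins 54 mm behind the grasp point. The pads swing forward as they close: fully open they stand 13 mm farther back than shut.
Start: joints at [75.974, 4.979, 10.078, 95.1, 0, 90], TCP at [0.133, 0.534, 0.231] pointing down, gripper open.
Joint ranges: [-179.16, 179.16], [-48.56, 103.87], [-65.8, 70.77], [-126.05, 130.52], [-82.76, 87.17], [-180, 180]. Speed limits (degrees/s): [127.2, 127.2, 147.25, 180, 180, 180].

INTERFACE

Orientations are given as [roll, pitch, yaw] about the fixed x, y, z axes, in that order (R = Rz(yaw) Ry(pitch) Rx(roll)).
In Python, from workcell import bot, optics gives the robot as it stands.
- The arm moves only by the shell command python3 -m creep 'ROWS' [FORCE]. ROWS is JSON, a list of rows, each a list of 7 numbers: the shift along the tool's x, y, z in m, then the turn, a rotation vector about the tool's x, y, z in rad, then the opening, from 0 (shut) to 1 (fully open). A call has 1 to 8 rows; each row is the pose to reach, as a shift and turn from the pose commanded when the call began, along the tool's axes at that moment; what a row does not reach only later rows make up. A row lasts 1/10 s, in which the tool goes at most 50 mm and 8.59 degrees, less where a joint would pass 70% of its speed; a pose out of reach is approached as far as the arm can. A call with a gripper value outside its range is refused whole. The fingers move at their own pace and stop on an object; FORCE is the grip in N (left out, the last holds). Time passes only in rows, so rows that repeat a pose let the fingers close. It gives the time, the measured TCP pose, the force and the opening at its end, in the units of the state.
- bot.get_obs(): the state, without advancing time (a new reading comes with each control period).
- optics.camera(name): name is "scene" or "top" or "wrist"; returns the picture (400x640x3 uint8, red, green, blue); there is no depth.
- optics.camera_params(name): a dict with "camera_matrix" (3x3 intrinsics, pixels), "R" (3x3) and "t" (3): a world point X has camera coordinates R X + t; the wrist camera has in their place "mount" (4x4, takes a point from camera to tool coordinates, whose origin is the TCP and whose axes are the tool frame's). Camera axes: x right, y down, z forward; pixel columns grow to the right and rows downward; lengths in m; the calibration is good to about 2 mm. A picture is of the moment at which its call begins: read the wrist's pose just before it. camera_params takes no time and is no camera call.
- bot.job_done(): hands the job in, once; it reports no verdict.
The state is a dict: "time": time; "q": joint angles; "qd": joint speeds; "joint_efforts": joint torques, N m; "ee_pos": TCP position; "tcp_rot": TCP orientation; "wrist_force": force on the tool from outside, world axes, zero at the start; "torque": the same for the moment, N m; "opening": finger opening in m.
Only numpy, scipy, OpenCV 4.12 (cv2) and the standard library are available. Lean on these libraries where they do the work, as an engineer would, in place of code of your own. Each camera call takes 0.05 s, during which the arm holds its last target.

## Working session

There is one attempt and no reset: what is moved stays moved. The work goes in short steps, Python scripts to look and compute and a shell command to move; the robot and the scene stay as the last step left them, time stands still between calls to the robot, and variables do not carry over. Pictures are saved under pics/ and viewed, and the job is handed in when it is done.

```bash
ls; mkdir -p pics; python3 - <<'E'
from workcell import bot, optics
import cv2,numpy as np
np.set_printoptions(precision=4,suppress=True)
print(bot.get_obs())
for n in ("scene","top","wrist"):
    p=optics.camera_params(n)
    print(n,p)
    im=optics.camera(n); cv2.imwrite(f"pics/{n}0.png",im[:,:,::-1])
E
```

```text
pics
{'time': 0.0, 'q': array([75.9739,  5.0114, 10.0345, 95.1001,  0.0008, 89.998 ]), 'qd': array([-0.013 , -0.0043, -0.0473,  0.0603, -0.0488, -0.0241]), 'joint_efforts': array([  0.0006, -52.0387,  46.4801,   0.0164,  -0.    ,   0.    ]), 'ee_pos': array([0.1332, 0.5334, 0.2306]), 'tcp_rot': array([-179.9992,    0.077 ,   75.9759]), 'wrist_force': array([-0.3838,  0.5199, -0.0694]), 'torque': array([ 0.0185, -0.05  , -0.0334]), 'opening': 0.08501521341449488}
scene {'camera_matrix': array([[403.6604,   0.    , 319.6378],
       [  0.    , 403.6604, 203.558 ],
       [  0.    ,   0.    ,   1.    ]]), 'R': array([[-0.9139,  0.4054,  0.0199],
       [ 0.2552,  0.6122, -0.7484],
       [-0.3156, -0.6789, -0.6629]]), 't': array([ 0.5193, -0.0367,  1.1709])}
top {'camera_matrix': array([[430.5811,   0.    , 319.4401],
       [  0.    , 430.5811, 196.4539],
       [  0.    ,   0.    ,   1.    ]]), 'R': array([[ 0.0255, -0.9996, -0.009 ],
       [-0.9965, -0.0247, -0.0801],
       [ 0.0798,  0.011 , -0.9967]]), 't': array([-0.0805,  0.5347,  1.2856])}
wrist {'camera_matrix': array([[282.8203,   0.    , 320.0154],
       [  0.    , 282.8203, 199.4075],
       [  0.    ,   0.    ,   1.    ]]), 'mount': array([[ 1.    ,  0.0002,  0.0016, -0.0007],
       [-0.0006,  0.9608,  0.2772, -0.07  ],
       [-0.0014, -0.2772,  0.9608, -0.144 ],
       [ 0.    ,  0.    ,  0.    ,  1.    ]])}
```

View pics/scene0.png

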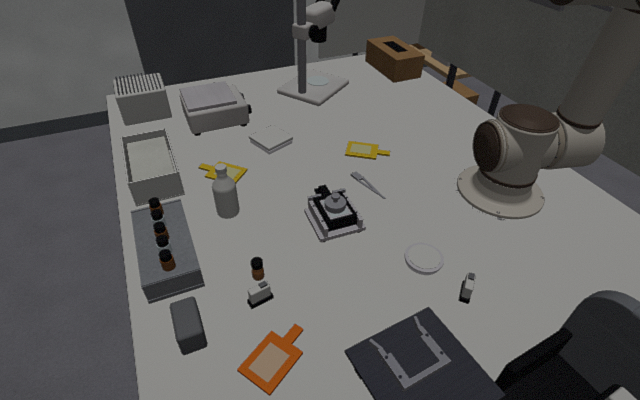

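View pics/top0.png

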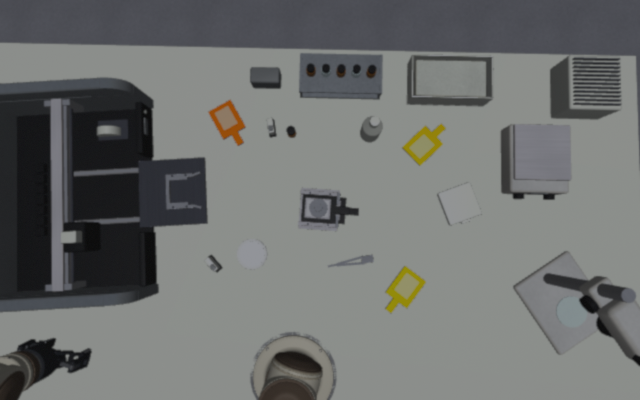

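View pics/wrist0.png

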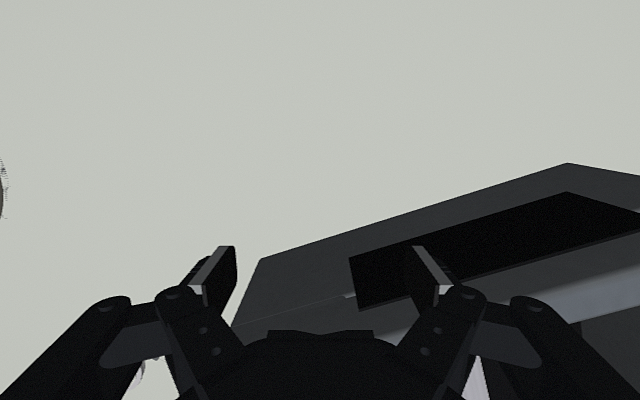

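```bash
cat > h.py <<'E'
from workcell import bot, optics
import cv2,numpy as np
from scipy.spatial.transform import Rotation as Ro
np.set_printoptions(precision=4,suppress=True)
def cam(n,obs=None):
    p=optics.camera_params(n);K=np.array(p["camera_matrix"])
    if n!="wrist": return K,np.array(p["R"]),np.array(p["t"])
    o=obs or bot.get_obs(); M=np.array(p["mount"])
    T=np.eye(4);T[:3,:3]=Ro.from_euler("xyz",o["tcp_rot"],degrees=True).as_matrix();T[:3,3]=o["ee_pos"]
    W=np.linalg.inv(T@M); return K,W[:3,:3],W[:3,3]
def px2w(c,uv,z):
    K,R,t=c; d=R.T@np.linalg.solve(K,[uv[0],uv[1],1.]); o=-R.T@t
    return o+d*(z-o[2])/d[2]
def w2px(c,X):
    K,R,t=c; p=K@(R@np.asarray(X)+t); return p[:2]/p[2]
def crop(src,dst,x0,y0,x1,y1,s):
    im=cv2.imread(src)[y0:y1,x0:x1]; cv2.imwrite(dst,cv2.resize(im,None,fx=s,fy=s,interpolation=cv2.INTER_CUBIC))
E
python3 - <<'E'
from h import *
crop("pics/top0.png","pics/t1.png",290,175,370,245,8)
crop("pics/top0.png","pics/t2.png",130,145,215,235,6)
crop("pics/scene0.png","pics/s1.png",290,170,380,245,8)
c=cam("top")
print(px2w(c,(320,208),.06),px2w(c,(357,211),.028),px2w(c,(180,191),.045))
E
```

```text
[ 0.4995 -0.0699  0.06  ] [ 0.4949 -0.1811  0.028 ] [0.5407 0.3501 0.045 ]
```

View pics/t1.png

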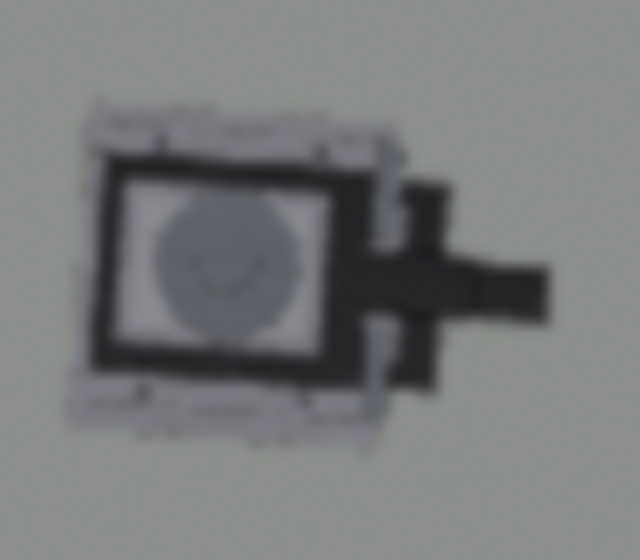

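View pics/t2.png

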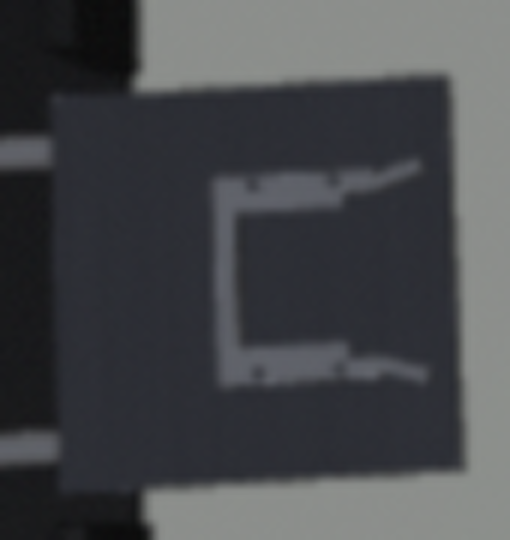

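View pics/s1.png

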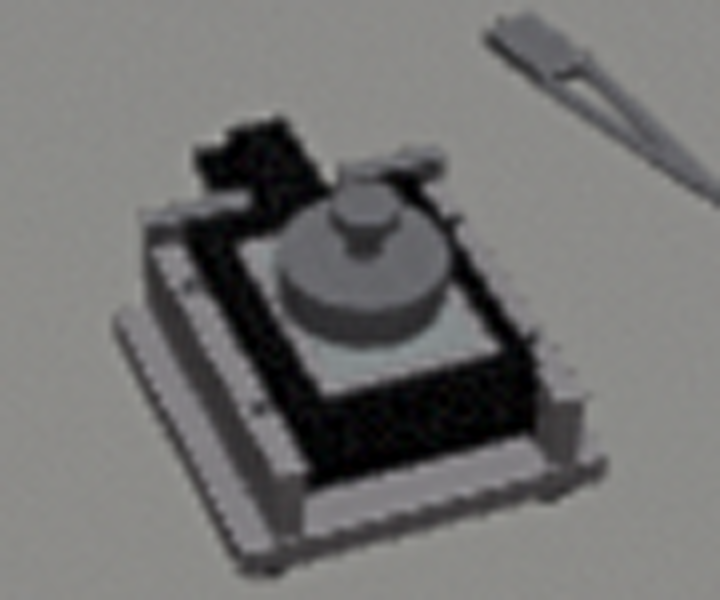

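```bash
cat >> h.py <<'E'
def rel(pos,yaw=None,rpy=None):
    """shift and turn from the present pose to a world pose (tool down, yaw deg)"""
    o=bot.get_obs(); R=Ro.from_euler("xyz",o["tcp_rot"],degrees=True)
    G=Ro.from_euler("xyz",[180,0,yaw] if rpy is None else rpy,degrees=True)
    d=R.inv().apply(np.array(pos)-o["ee_pos"]); print("shift",d.round(4),"turn",(R.inv()*G).as_rotvec().round(4)); return d
E
python3 - <<'E'
from h import *
rel((.33,.20,.26),25); rel((.49,-.19,.15),-4)
E
```

```text
shift [-0.2758  0.2717 -0.029 ] turn [0.0005 0.001  0.8897]
shift [-0.6153  0.5214  0.0814] turn [0.0007 0.0009 1.3958]
```

```bash
python3 -m creep '[[-0.02,0.02,-0.03,0,0,0.1,1],[-0.05,0.05,-0.03,0,0,0.2,1],[-0.085,0.085,-0.03,0,0,0.32,1],[-0.12,0.12,-0.03,0,0,0.44,1],[-0.155,0.155,-0.03,0,0,0.56,1],[-0.19,0.19,-0.03,0,0,0.68,1],[-0.225,0.225,-0.03,0,0,0.8,1],[-0.26,0.26,-0.03,0,0,0.9,1]]' 30; python3 - <<'E'
from h import *
rel((.49,-.19,.15),-4)
E
```

```text
time: 0.95
ee_pos: [0.3229, 0.2165, 0.2613]
tcp_rot: [-180.0, -0.0, 24.2]
wrist_force: [1.3, 0.5, -0.3]
opening: 0.0852
shift [-0.014   0.4393  0.1113] turn [-0.0001 -0.0005  0.4915]
```

```bash
python3 -m creep '[[0,0.04,0,0,0,0.06,1],[0,0.085,0,0,0,0.12,1],[0,0.13,0,0,0,0.18,1],[0,0.18,0,0,0,0.24,1],[-0.005,0.23,0,0,0,0.3,1],[-0.01,0.28,0,0,0,0.36,1],[-0.01,0.33,0.02,0,0,0.42,1],[-0.014,0.38,0.04,0,0,0.49,1]]'; python3 -m creep '[[0,0.02,0.02,0,0,0,1],[0,0.04,0.04,0,0,0,1],[0,0.055,0.06,0,0,0,1],[0,0.055,0.06,0,0,0,1],[0,0.055,0.06,0,0,0,1],[0,0.055,0.06,0,0,0,1]]'; python3 - <<'E'
from h import *
o=bot.get_obs(); print(o["ee_pos"],o["tcp_rot"],o["time"],o["wrist_force"])
im=optics.camera("wrist"); cv2.imwrite("pics/w1.png",im[:,:,::-1])
E
```

```text
time: 1.75
ee_pos: [0.4648, -0.1285, 0.2241]
tcp_rot: [180.0, -0.1, -3.8]
wrist_force: [0.2, 1.0, -0.2]
opening: 0.0854
time: 2.35
ee_pos: [0.461, -0.1807, 0.1654]
tcp_rot: [180.0, -0.1, -3.6]
wrist_force: [-0.1, 0.4, 0.4]
opening: 0.0853
[ 0.461  -0.1807  0.1654] [179.9853  -0.0686  -3.6405] 2.35 [-0.0886  0.3545  0.4288]
```

View pics/w1.png

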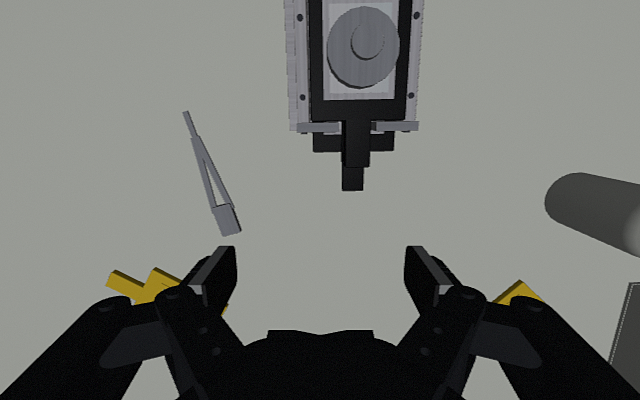

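```bash
python3 - <<'E'
from h import *
crop("pics/w1.png","pics/w1c.png",280,100,440,200,5)
E
```

```text
(no output)
```

View pics/w1c.png

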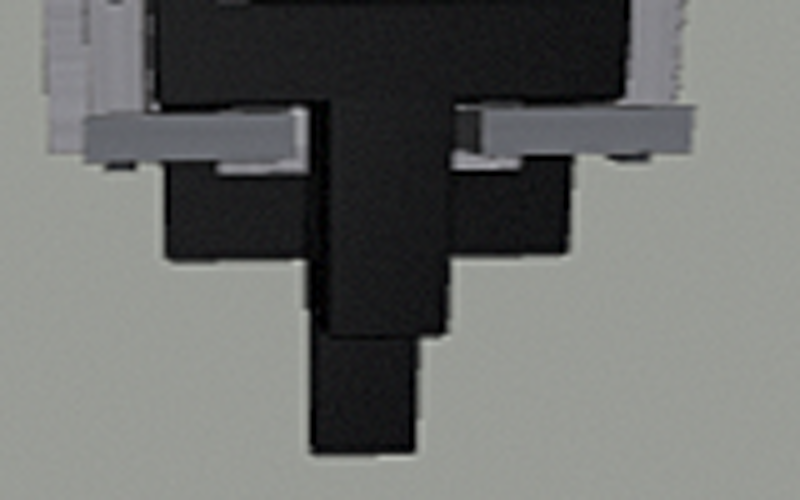

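```bash
python3 - <<'E'
from h import *
o=bot.get_obs(); c=cam("wrist",o)
f=lambda u,v:(280+u/5,100+v/5)
P={"TL_end_b":((310,453),.02),"TL_end_t":((310,453),.028),"TR_end_t":((415,453),.028),"TR_up":((418,340),.028),
"plL":((166,258),.028),"plLb":((166,258),.02),"plR":((570,252),.028),
"upTL":((328,333),.060),"upTR":((447,333),.060),"gateLout":((85,162),.06),"gateRout":((694,152),.06),"gLin":((297,157),.06),"gRin":((482,152),.06)}
W={}
for k,(uv,z) in P.items(): W[k]=px2w(c,f(*uv),z); print(k,W[k])
d=W["plR"]-W["plLb"];print("yaw plate",np.degrees(np.arctan2(d[1],d[0])))
d=W["gateRout"]-W["gateLout"];print("yaw gate",np.degrees(np.arctan2(d[1],d[0])),np.linalg.norm(d))
print((W["plR"]+W["plLb"])/2)
E
```

```text
TL_end_b [ 0.4847 -0.186   0.02  ]
TL_end_t [ 0.4841 -0.1839  0.028 ]
TR_end_t [ 0.5057 -0.1853  0.028 ]
TR_up [ 0.5068 -0.1619  0.028 ]
plL [ 0.4574 -0.1424  0.028 ]
plLb [ 0.4571 -0.1433  0.02  ]
plR [ 0.5371 -0.1463  0.028 ]
upTL [ 0.4861 -0.1539  0.06  ]
upTR [ 0.5072 -0.1552  0.06  ]
gateLout [ 0.4455 -0.1217  0.06  ]
gateRout [ 0.55   -0.1266  0.06  ]
gLin [ 0.4819 -0.1231  0.06  ]
gRin [ 0.5137 -0.1243  0.06  ]
yaw plate -2.106029919445994
yaw gate -2.6705976632601662 0.1046139544512726
[ 0.4971 -0.1448  0.024 ]
```

```bash
python3 - <<'E'
from h import *
c=cam("wrist")
print(px2w(c,(240,232),.005))
rel((.4959,-.1717,.06),-2.7)
E
```

```text
[ 0.3657 -0.2319  0.005 ]
shift [ 0.0339 -0.0111  0.1056] turn [ 0.0004 -0.0016 -0.016 ]
```

```bash
python3 -m creep '[[0.01,-0.003,0.01,0,0,-0.016,0.5],[0.02,-0.006,0.03,0,0,-0.016,0.5],[0.034,-0.011,0.055,0,0,-0.016,0.5],[0.034,-0.011,0.08,0,0,-0.016,0.5],[0.034,-0.011,0.1,0,0,-0.016,0.5],[0.034,-0.011,0.105,0,0,-0.016,0.5],[0.034,-0.011,0.105,0,0,-0.016,0.5],[0.034,-0.011,0.105,0,0,-0.016,0.5]]'; python3 - <<'E'
from h import *
o=bot.get_obs(); print(o["ee_pos"],o["tcp_rot"],o["opening"])
im=optics.camera("wrist"); cv2.imwrite("pics/w2.png",im[:,:,::-1])
crop("pics/w2.png","pics/w2c.png",230,100,430,250,4)
E
```

```text
time: 3.2
ee_pos: [0.496, -0.1723, 0.0605]
tcp_rot: [180.0, -0.1, -2.7]
wrist_force: [-0.6, 0.0, -0.2]
opening: 0.0428
[ 0.496  -0.1723  0.0605] [179.9783  -0.0848  -2.7211] 0.04283969696000286
```

View pics/w2c.png

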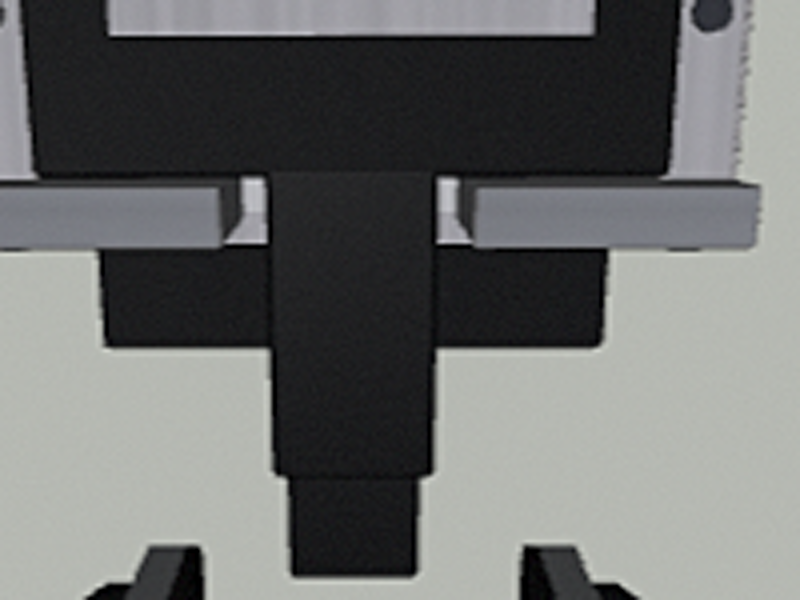

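```bash
python3 - <<'E'
from h import *
o=bot.get_obs(); c=cam("wrist",o)
f=lambda u,v:(230+u/4,100+v/4)
P={"TL":((291,575),.028),"TR":((416,575),.028),"TL2":((288,480),.028),"TR2":((418,480),.028),"plL":((106,347),.028),"plR":((602,347),.028),"upL":((275,475),.06),"upR":((433,475),.06)}
W={k:px2w(c,f(*uv),z) for k,(uv,z) in P.items()}
R=Ro.from_euler("xyz",o["tcp_rot"],degrees=True)
for k in W: print(k,W[k],(R.inv().apply(W[k]-o["ee_pos"])*1000).round(1))
E
```

```text
TL [ 0.4841 -0.1844  0.028 ] [-11.5  12.5  32.6]
TR [ 0.5053 -0.1854  0.028 ] [ 9.8 12.5 32.7]
TL2 [ 0.4847 -0.1673  0.028 ] [-11.7  -4.6  32.6]
TR2 [ 0.5062 -0.1683  0.028 ] [ 9.9 -4.6 32.7]
plL [ 0.457  -0.1432  0.028 ] [-40.5 -27.3  32.6]
plR [ 0.5365 -0.147   0.028 ] [ 39.1 -27.3  32.7]
upL [ 0.4856 -0.1548  0.06  ] [-11.3 -17.1   0.6]
upR [ 0.507  -0.1558  0.06  ] [ 10.2 -17.1   0.7]
```

```bash
python3 -m creep '[[-0.0008,0,0.01,0,0,0,0.5],[-0.0008,0,0.025,0,0,0,0.5],[-0.0008,0,0.04,0,0,0,0.5],[-0.0008,0,0.05,0,0,0,0.5],[-0.0008,0,0.0555,0,0,0,0.45],[-0.0008,0,0.0555,0,0,0,0.4],[-0.0008,0,0.0555,0,0,0,0.35],[-0.0008,0,0.0555,0,0,0,0.33]]' 20; python3 - <<'E'
from h import *
o=bot.get_obs(); print(o["ee_pos"],o["tcp_rot"],o["opening"],o["wrist_force"],o["torque"])
im=optics.camera("wrist"); cv2.imwrite("pics/w3.png",im[:,:,::-1])
crop("pics/w3.png","pics/w3c.png",230,150,430,300,4)
E
```

```text
time: 4.05
ee_pos: [0.4949, -0.1724, 0.0045]
tcp_rot: [180.0, -0.1, -2.8]
wrist_force: [-0.0, 0.8, -0.0]
opening: 0.0282
[ 0.4949 -0.1724  0.0045] [179.9834  -0.0533  -2.7525] 0.028237281572575653 [-0.0292  0.8162 -0.0185] [-0.0142  0.0467  0.029 ]
```

View pics/w3c.png

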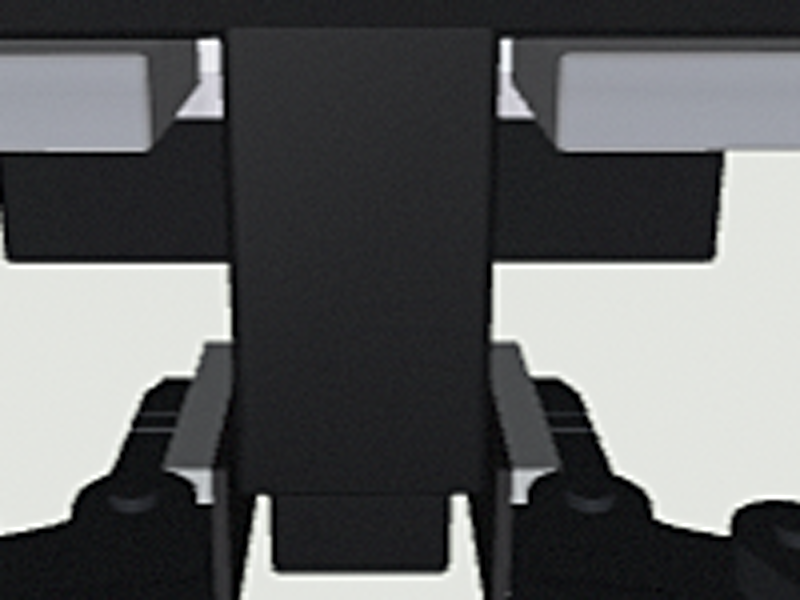

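```bash
python3 -m creep '[[0,0,0,0,0,0,0.3],[0,0,0,0,0,0,0.28],[0,0,0,0,0,0,0.27],[0,0,0,0,0,0,0.26],[0,0,0,0,0,0,0.25],[0,0,0,0,0,0,0.24],[0,0,0,0,0,0,0.23],[0,0,0,0,0,0,0.22]]' 20; python3 - <<'E'
from h import *
o=bot.get_obs(); print(o["ee_pos"],o["tcp_rot"],o["opening"],o["wrist_force"],o["torque"])
E
```

```text
time: 4.9
ee_pos: [0.4946, -0.1723, 0.004]
tcp_rot: [180.0, -0.0, -2.8]
wrist_force: [1.1, 0.5, 2.3]
opening: 0.0215
[ 0.4946 -0.1723  0.004 ] [179.9962  -0.0165  -2.7507] 0.021459451767141424 [1.0588 0.4616 2.322 ] [ 0.0041 -0.0415 -0.0061]
```

```bash
python3 -m creep '[[0,0,0,0,0,0,0.2],[0,0,0,0,0,0,0.15],[0,0,0,0,0,0,0.1],[0,0,0,0,0,0,0.1]]' 60; python3 - <<'E'
from h import *
o=bot.get_obs(); print(o["ee_pos"],o["tcp_rot"],o["opening"],o["wrist_force"],o["torque"])
E
```

```text
time: 5.3
ee_pos: [0.4946, -0.1723, 0.0041]
tcp_rot: [180.0, -0.0, -2.8]
wrist_force: [-0.5, -0.4, 5.0]
opening: 0.0209
[ 0.4946 -0.1723  0.0041] [179.9952  -0.0196  -2.751 ] 0.020868170281449248 [-0.5116 -0.4163  5.0056] [0.0653 0.1486 0.0028]
```

```bash
python3 -m creep '[[0,0,-0.0002,0,0,0,0.1],[0,0,-0.0002,0,0,0,0.1]]'; python3 -m creep '[[0,0,-0.0002,0,0,0,0.1],[0,0,-0.0002,0,0,0,0.1]]'
```

```text
time: 5.5
ee_pos: [0.4946, -0.1723, 0.0041]
tcp_rot: [180.0, -0.0, -2.7]
wrist_force: [0.5, 0.1, 4.8]
opening: 0.0205
time: 5.7
ee_pos: [0.4946, -0.1723, 0.0042]
tcp_rot: [180.0, -0.0, -2.7]
wrist_force: [0.9, -0.7, 1.9]
opening: 0.0205
```

```bash
python3 -m creep '[[0,0.0005,-0.0001,0,0,0,0.1],[0,0.001,-0.0001,0,0,0,0.1],[0,0.0015,-0.0001,0,0,0,0.1],[0,0.002,-0.0001,0,0,0,0.1],[0,0.0025,-0.0001,0,0,0,0.1],[0,0.003,-0.0001,0,0,0,0.1]]'; python3 -m creep '[[0,0.001,0,0,0,0,0.1],[0,0.002,0,0,0,0,0.1],[0,0.003,0,0,0,0,0.1],[0,0.004,0,0,0,0,0.1]]'
```

```text
time: 6.3
ee_pos: [0.4941, -0.1742, 0.0041]
tcp_rot: [-179.9, 0.0, -2.7]
wrist_force: [0.8, 9.1, 3.3]
opening: 0.0206
time: 6.7
ee_pos: [0.4939, -0.1781, 0.0041]
tcp_rot: [-179.9, 0.0, -2.7]
wrist_force: [0.4, 8.1, 2.6]
opening: 0.0205
```

```bash
python3 -m creep '[[0,0.0015,0,0,0,0,0.1],[0,0.003,0,0,0,0,0.1],[0,0.005,0,0,0,0,0.1],[0,0.007,0,0,0,0,0.1],[0,0.009,0,0,0,0,0.1],[0,0.011,0,0,0,0,0.1],[0,0.013,0,0,0,0,0.1],[0,0.015,0,0,0,0,0.1]]'; python3 -m creep '[[0,0.002,0,0,0,0,0.1],[0,0.004,0,0,0,0,0.1],[0,0.006,0,0,0,0,0.1],[0,0.008,0,0,0,0,0.1],[0,0.01,0,0,0,0,0.1],[0,0.012,0,0,0,0,0.1],[0,0.014,0,0,0,0,0.1],[0,0.016,0,0,0,0,0.1]]'; python3 - <<'E'
from h import *
o=bot.get_obs(); print(o["ee_pos"],o["tcp_rot"],o["opening"],o["wrist_force"],o["torque"])
im=optics.camera("wrist"); cv2.imwrite("pics/w4.png",im[:,:,::-1])
E
```

```text
time: 7.5
ee_pos: [0.4931, -0.1929, 0.0041]
tcp_rot: [-179.8, 0.0, -2.7]
wrist_force: [0.7, 10.7, 3.5]
opening: 0.0206
time: 8.3
ee_pos: [0.4923, -0.2087, 0.004]
tcp_rot: [-179.8, 0.1, -2.7]
wrist_force: [-0.3, 9.9, 2.1]
opening: 0.021
[ 0.4923 -0.2087  0.004 ] [-179.8116    0.0572   -2.6824] 0.02103928478224423 [-0.3051  9.8742  2.1484] [ 2.0032 -0.1438 -0.0503]
```

View pics/w4.png

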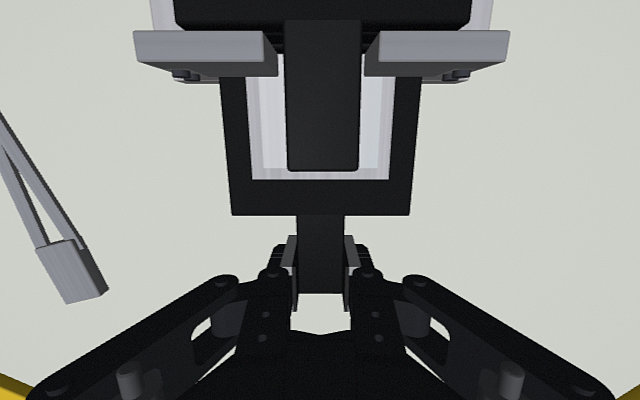

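```bash
python3 -m creep '[[0,0.002,0,0,0,0,0.1],[0,0.004,0,0,0,0,0.1],[0,0.0065,0,0,0,0,0.1],[0,0.009,0,0,0,0,0.1],[0,0.0115,0,0,0,0,0.1],[0,0.014,0,0,0,0,0.1],[0,0.0165,0,0,0,0,0.1],[0,0.019,0,0,0,0,0.1]]'; python3 -m creep '[[0,0.0025,0,0,0,0,0.1],[0,0.005,0,0,0,0,0.1],[0,0.0075,0,0,0,0,0.1],[0,0.01,0,0,0,0,0.1],[0,0.0125,0,0,0,0,0.1],[0,0.015,0,0,0,0,0.1],[0,0.0175,0,0,0,0,0.1],[0,0.02,0,0,0,0,0.1]]';  python3 - <<'E'
from h import *
o=bot.get_obs(); print(o["ee_pos"],o["tcp_rot"],o["opening"],o["wrist_force"],o["torque"])
im=optics.camera("wrist"); cv2.imwrite("pics/w5.png",im[:,:,::-1])
E
```

```text
time: 9.15
ee_pos: [0.4917, -0.2295, 0.0043]
tcp_rot: [180.0, 0.0, -2.8]
wrist_force: [-0.4, 2.5, -0.2]
opening: 0.0207
time: 9.95
ee_pos: [0.4908, -0.2494, 0.0044]
tcp_rot: [180.0, -0.0, -2.7]
wrist_force: [0.6, 2.7, 0.2]
opening: 0.0205
[ 0.4908 -0.2494  0.0044] [179.9975  -0.0005  -2.7495] 0.02046711141549563 [0.5908 2.6603 0.1914] [ 0.3723 -0.011  -0.0259]
```

View pics/w5.png

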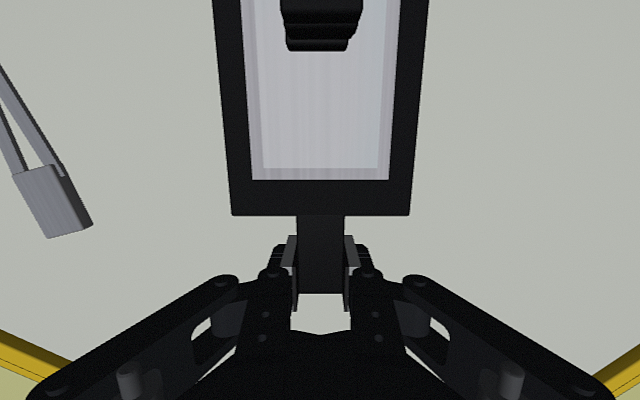

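```bash
python3 -m creep '[[0,0.0025,0,0,0,0,0.1],[0,0.0055,0,0,0,0,0.1],[0,0.0085,0,0,0,0,0.1],[0,0.0115,0,0,0,0,0.1],[0,0.0145,0,0,0,0,0.1],[0,0.0175,0,0,0,0,0.1],[0,0.0205,0,0,0,0,0.1],[0,0.0235,0,0,0,0,0.1]]'; python3 -m creep '[[0,0.003,0,0,0,0,0.1],[0,0.0065,0,0,0,0,0.1],[0,0.01,0,0,0,0,0.1],[0,0.014,0,0,0,0,0.1],[0,0.018,0,0,0,0,0.1],[0,0.021,0,0,0,0,0.1],[0,0.023,0,0,0,0,0.1],[0,0.024,0,0,0,0,0.1]]';  python3 - <<'E'
from h import *
o=bot.get_obs(); print(o["ee_pos"],o["tcp_rot"],o["opening"],o["wrist_force"],o["torque"])
for n in("top","scene"):
    im=optics.camera(n); cv2.imwrite(f"pics/{n}6.png",im[:,:,::-1])
crop("pics/top6.png","pics/t6.png",270,150,450,260,4)
crop("pics/scene6.png","pics/s6.png",260,120,420,250,5)
E
```

```text
time: 10.8
ee_pos: [0.4896, -0.273, 0.0044]
tcp_rot: [180.0, -0.0, -2.8]
wrist_force: [-0.7, 1.9, -2.5]
opening: 0.0207
time: 11.6
ee_pos: [0.4885, -0.2969, 0.0044]
tcp_rot: [-180.0, -0.0, -2.8]
wrist_force: [0.1, -0.3, -1.6]
opening: 0.0209
[ 0.4885 -0.2969  0.0044] [-179.9993   -0.0024   -2.7626] 0.020877443723713043 [ 0.0786 -0.3098 -1.6388] [-0.1076  0.0377  0.0552]
```

View pics/t6.png

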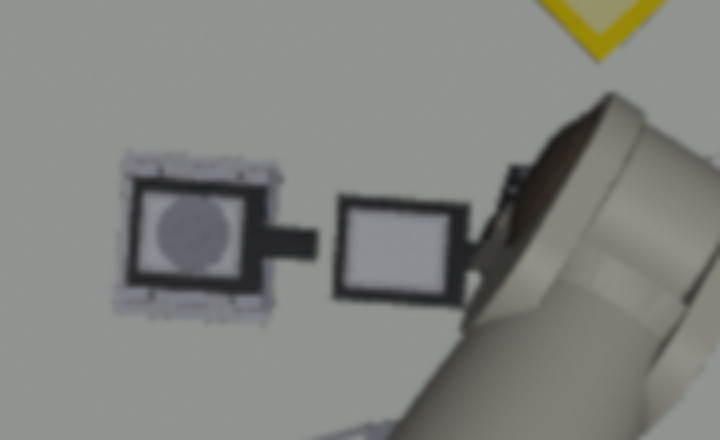

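View pics/s6.png

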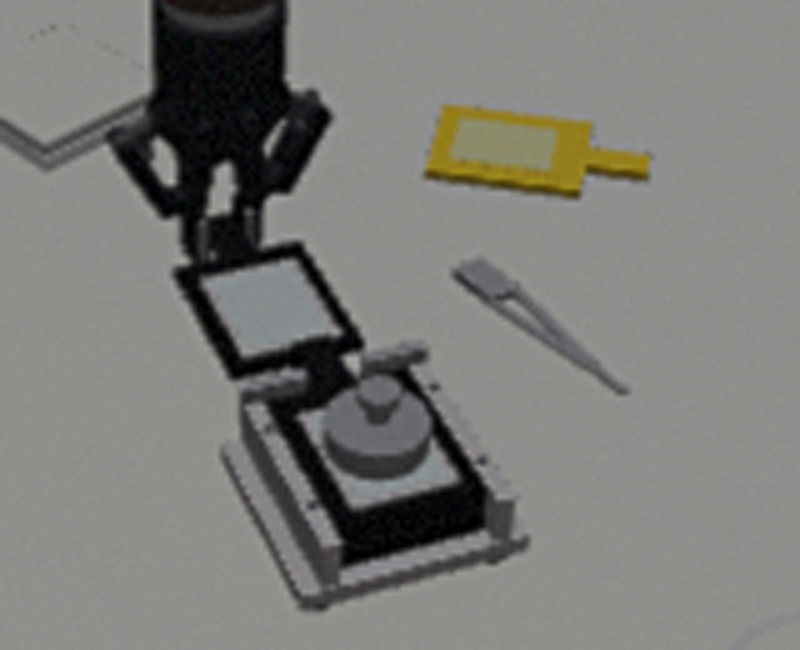

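```bash
python3 -m creep '[[0,0,-0.004,0,0,0,0.1],[0,0.002,-0.012,0,0,0,0.1],[0,0.004,-0.025,0,0,0,0.1],[0,0.004,-0.045,0,0,0,0.1],[0,0.004,-0.065,0,0,0,0.1],[0,0.004,-0.09,0,0,0,0.1],[0,0.004,-0.115,0,0,0,0.1],[0,0.004,-0.14,0,0,0,0.1]]' 70;python3 -m creep '[[0,-0.005,-0.02,0,0,0,0.1],[0,-0.015,-0.03,0,0,0,0.1],[0,-0.035,-0.04,0,0,0,0.1],[0,-0.06,-0.045,0,0,0,0.1],[0,-0.09,-0.045,0,0,0,0.1],[0,-0.12,-0.045,0,0,0,0.1],[0,-0.15,-0.045,0,0,0,0.1],[0,-0.18,-0.045,0,0,0,0.1]]'; python3 - <<'E'
from h import *
o=bot.get_obs(); print(o["ee_pos"],o["tcp_rot"],o["opening"],o["wrist_force"],o["torque"])
rel((.42,.25,.24),2)
c=cam("top")
for u,v in ((448,75),(465,468),(52,96),(62,490)): print(px2w(c,(130+u/6,145+v/6),.045))
E
```

```text
time: 12.5
ee_pos: [0.4883, -0.3008, 0.1468]
tcp_rot: [180.0, -0.1, -2.8]
wrist_force: [0.9, -0.3, -1.4]
opening: 0.02
time: 13.3
ee_pos: [0.4966, -0.1193, 0.1896]
tcp_rot: [-180.0, -0.0, -2.7]
wrist_force: [0.9, -0.2, -0.8]
opening: 0.0204
[ 0.4966 -0.1193  0.1896] [-179.9968   -0.0076   -2.7458] 0.020356423591603355 [ 0.9337 -0.1793 -0.8122] [-0.059  -0.0174 -0.0031]
shift [-0.0942 -0.3652 -0.0504] turn [-0.     -0.0001 -0.0828]
[0.6436 0.2809 0.045 ]
[0.4473 0.2632 0.045 ]
[0.6282 0.4795 0.045 ]
[0.4314 0.4629 0.045 ]
```

```bash
python3 -m creep '[[-0.008,-0.03,-0.005,0,0,-0.015,0.1],[-0.018,-0.065,-0.012,0,0,-0.03,0.1],[-0.03,-0.11,-0.02,0,0,-0.05,0.1],[-0.043,-0.16,-0.03,0,0,-0.07,0.1],[-0.056,-0.21,-0.04,0,0,-0.09,0.1],[-0.07,-0.26,-0.05,0,0,-0.11,0.1],[-0.08,-0.3,-0.05,0,0,-0.12,0.1],[-0.088,-0.33,-0.05,0,0,-0.128,0.1]]'; python3 -m creep '[[-0.004,-0.015,0,0,0,0,0.1],[-0.006,-0.02,0,0,0,0,0.1],[-0.006,-0.02,0,0,0,0,0.1],[-0.006,-0.02,0,0,0,0,0.1],[-0.006,-0.02,0,0,0,0,0.1]]'; python3 - <<'E'
from h import *
o=bot.get_obs(); print(o["ee_pos"],o["tcp_rot"],o["opening"],o["wrist_force"],o["torque"])
for n in("top","wrist"):
    im=optics.camera(n); cv2.imwrite(f"pics/{n}7.png",im[:,:,::-1])
E
```

```text
time: 14.1
ee_pos: [0.4235, 0.2159, 0.2401]
tcp_rot: [-180.0, -0.1, 4.7]
wrist_force: [-0.2, 1.1, -2.2]
opening: 0.0203
time: 14.6
ee_pos: [0.4176, 0.2316, 0.2395]
tcp_rot: [180.0, -0.0, 4.5]
wrist_force: [-0.1, 0.6, -1.9]
opening: 0.0204
[0.4176 0.2316 0.2395] [179.9963  -0.0112   4.5094] 0.020385942839973248 [-0.0755  0.5599 -1.8883] [-0.107  -0.0295 -0.0452]
```

View pics/wrist7.png

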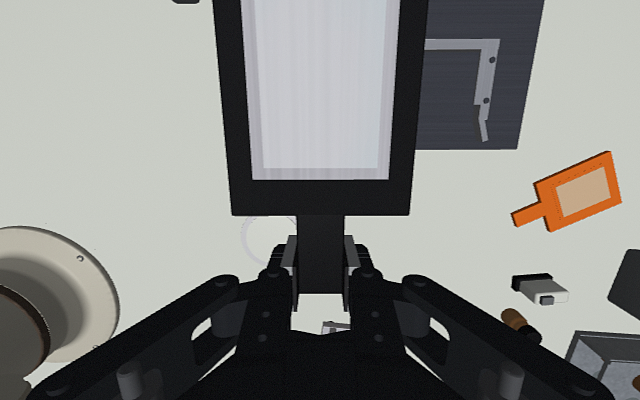

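View pics/top7.png

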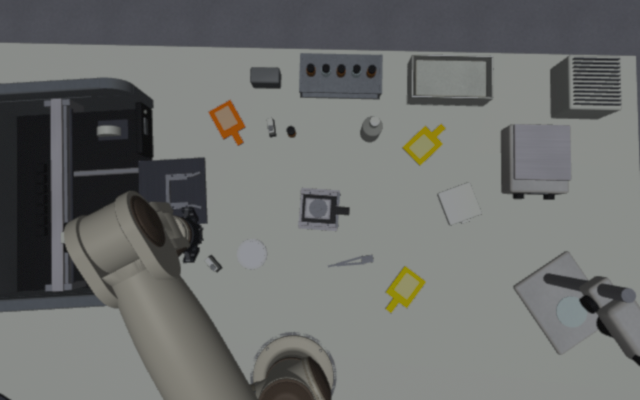

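```bash
python3 -m creep '[[-0.01,0,0,0,0,0,0.1],[-0.025,0,0,0,0,0,0.1],[-0.04,0,0,0,0,0,0.1],[-0.055,0,0,0,0,0,0.1],[-0.065,0,0,0,0,0,0.1],[-0.07,0,0,0,0,0,0.1],[-0.07,0,0,0,0,0,0.1],[-0.07,0,0,0,0,0,0.1]]'; python3 - <<'E'
from h import *
o=bot.get_obs(); print(o["ee_pos"],o["tcp_rot"],o["opening"],o["wrist_force"],o["torque"])
for n in("wrist",):
    im=optics.camera(n); cv2.imwrite(f"pics/{n}8.png",im[:,:,::-1])
crop("pics/wrist8.png","pics/w8c.png",400,0,640,180,3)
E
```

```text
time: 15.5
ee_pos: [0.3478, 0.2269, 0.2394]
tcp_rot: [-180.0, -0.0, 4.6]
wrist_force: [-0.1, -0.3, -1.2]
opening: 0.0203
[0.3478 0.2269 0.2394] [-179.9965   -0.0187    4.5822] 0.020346154890531733 [-0.0723 -0.3475 -1.1992] [-0.0781 -0.0123  0.0099]
```

View pics/w8c.png

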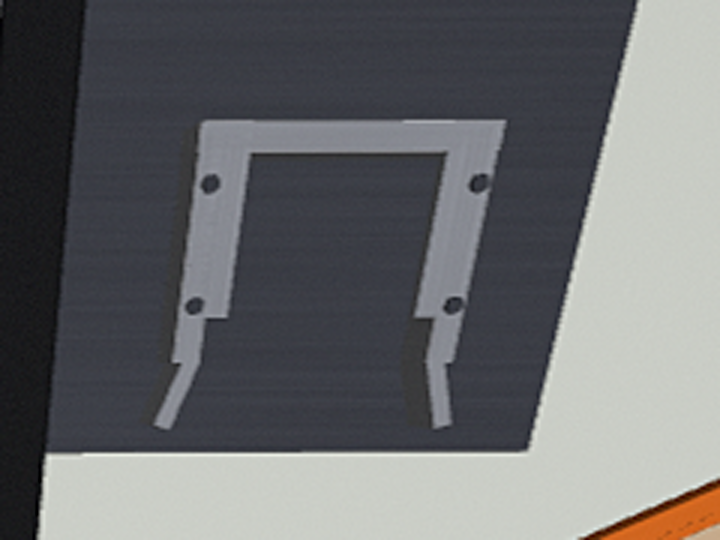

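```bash
python3 - <<'E'
from h import *
o=bot.get_obs(); c=cam("wrist",o)
f=lambda u,v:(400+u/3,v/3)
P={"stopL":((250,152),.059,(50,34)),"stopR":((447,152),.059,(50,-34)),"lipL":((228,318),.059,(-4,34)),"lipR":((415,317),.059,(-4,-34)),"railL":((200,362),.059,(-20,41.5)),"railR":((427,362),.059,(-20,-41.5)),"flL":((168,428),.059,(-43,50)),"flR":((432,428),.059,(-43,-50)),"platR":((528,449),.045,(-54,-100)),"platF":((60,452),.045,None)}
A=[];B=[]
for k,(uv,z,l) in P.items():
    w=px2w(c,f(*uv),z); print(k,w)
    if l and k[:2] in("st","li","ra"): A.append(np.array(l)/1e3);B.append(w[:2])
A=np.array(A);B=np.array(B)
a=A-A.mean(0);b=B-B.mean(0)
th=np.arctan2((a[:,0]*b[:,1]-a[:,1]*b[:,0]).sum(),(a*b).sum())
R=np.array([[np.cos(th),-np.sin(th)],[np.sin(th),np.cos(th)]]);t=B.mean(0)-R@A.mean(0)
print(np.degrees(th),t,(B-(A@R.T+t))*1e3)
E
```

```text
stopL [0.5059 0.377  0.059 ]
stopR [0.5738 0.3825 0.059 ]
lipL [0.511  0.3227 0.059 ]
lipR [0.5787 0.3285 0.059 ]
railL [0.5043 0.3067 0.059 ]
railR [0.5877 0.3134 0.059 ]
flL [0.4976 0.2822 0.059 ]
flR [0.5967 0.2902 0.059 ]
platR [0.6479 0.285  0.045 ]
platF [0.4638 0.2689 0.045 ]
94.84453443487635 [0.5443 0.3298] [[-0.2659  0.2067]
 [-0.125  -0.0496]
 [ 0.2463 -0.2758]
 [ 0.1455 -0.2125]
 [-0.3409  0.3072]
 [ 0.3401  0.024 ]]
```

```bash
python3 - <<'E'
from h import *
o=bot.get_obs(); c=cam("wrist",o)
im=cv2.imread("pics/wrist8.png")[205:225,320]; print(im.mean(1))
z=o["ee_pos"][2]+.0236
R=Ro.from_euler("xyz",o["tcp_rot"],degrees=True)
for r in (213,214,215,216):print(r,R.inv().apply(px2w(c,(380,r),z)-o["ee_pos"]))
print(rel((.5576,.1729,.10),4.84))
o2=dict(o);o2["ee_pos"]=np.array([.4176,.2316,.2395]);o2["tcp_rot"]=np.array([180,0,4.51]);c=cam("wrist",o2)
print("orange tab",px2w(c,(512,222),.008),"cartr",px2w(c,(200,0),.03))
E
```

```text
[26.     27.6667 26.6667 23.     28.3333 26.3333 26.3333 27.     27.
 26.6667 37.     34.6667 34.     33.     31.     32.     32.     32.
 31.3333 30.6667]
213 [ 0.0271 -0.0286 -0.0236]
214 [ 0.0271 -0.0282 -0.0236]
215 [ 0.0272 -0.0277 -0.0236]
216 [ 0.0272 -0.0272 -0.0236]
shift [0.2048 0.0706 0.1393] turn [ 0.0001 -0.     -0.0046]
[0.2048 0.0706 0.1393]
orange tab [0.6943 0.1819 0.008 ] cartr [0.2733 0.4132 0.03  ]
```

```bash
python3 -m creep '[[0.015,0.01,0.005,0,0,-0.004,0.1],[0.04,0.025,0.015,0,0,-0.004,0.1],[0.07,0.04,0.03,0,0,-0.004,0.1],[0.105,0.05,0.05,0,0,-0.004,0.1],[0.14,0.06,0.07,0,0,-0.004,0.1],[0.17,0.068,0.09,0,0,-0.004,0.1],[0.193,0.0706,0.105,0,0,-0.004,0.1],[0.2048,0.0706,0.115,0,0,-0.004,0.1]]'; python3 -m creep '[[0,0,0.012,0,0,0,0.1],[0,0,0.024,0,0,0,0.1],[0,0,0.024,0,0,0,0.1],[0,0,0.024,0,0,0,0.1],[0,0,0.024,0,0,0,0.1],[0,0,0.024,0,0,0,0.1]]'; python3 - <<'E'
from h import *
o=bot.get_obs(); print(o["ee_pos"],o["tcp_rot"],o["opening"],o["wrist_force"],o["torque"])
rel((.5576,.1729,.04),4.84)
for n in("top","scene"):
    im=optics.camera(n); cv2.imwrite(f"pics/{n}9.png",im[:,:,::-1])
crop("pics/top9.png","pics/t9.png",130,140,260,240,6)
crop("pics/scene9.png","pics/s9.png",330,290,490,400,5)
E
```

```text
time: 16.35
ee_pos: [0.5587, 0.172, 0.1219]
tcp_rot: [180.0, 0.1, 4.7]
wrist_force: [-0.0, -0.5, -1.1]
opening: 0.0206
time: 16.95
ee_pos: [0.5575, 0.1731, 0.1014]
tcp_rot: [-180.0, -0.1, 4.8]
wrist_force: [-0.4, -0.4, -2.3]
opening: 0.0203
[0.5575 0.1731 0.1014] [-179.9788   -0.0913    4.8284] 0.0202655487327479 [-0.3553 -0.4425 -2.331 ] [-0.0628  0.0063 -0.0123]
shift [0.     0.0002 0.0614] turn [-0.0004 -0.0016 -0.0002]
```

View pics/t9.png

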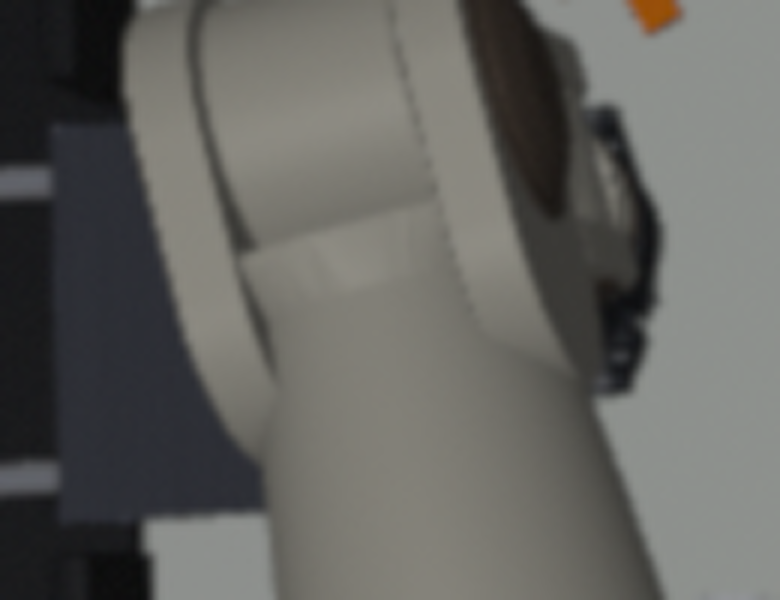

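View pics/s9.png

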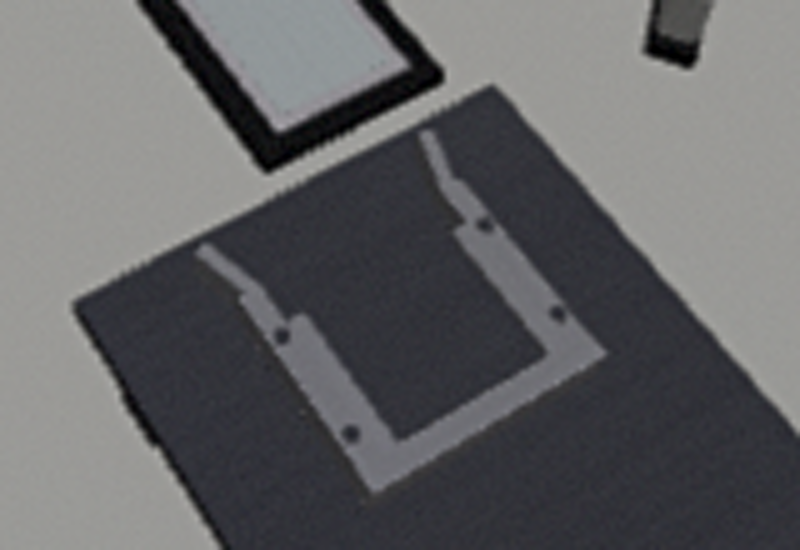

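```bash
cat >> h.py <<'E'
TH=np.radians(94.84);SR=np.array([[np.cos(TH),-np.sin(TH)],[np.sin(TH),np.cos(TH)]]);S0=np.array([.5443,.3298])
def slide(p): return (np.asarray(p)[:2]-S0)@SR
E
python3 - <<'E'
from h import *
c=cam("scene")
f=lambda u,v:(330+u/5,290+v/5)
for uv,z,n in (((268,172),.1254,"plateL"),((443,72),.1254,"plateR"),((205,248),.059,"flareR"),((430,132),.059,"flareL"),((400,440),.059,"stopR34"),((550,355),.059,"stopL34"),((75,305),.045,"platenR"),((493,86),.045,"platenL")):
    w=px2w(c,f(*uv),z); print(n,w,slide(w)*1e3)
E
```

```text
plateL [0.5872 0.3077 0.1254] [-25.645 -40.867]
plateR [0.5083 0.2975 0.1254] [-29.1952  38.6093]
flareR [0.596  0.2935 0.059 ] [-40.5454 -48.4938]
flareL [0.4913 0.285  0.059 ] [-40.1809  56.5728]
stopR34 [0.5699 0.383  0.059 ] [ 50.8476 -30.0094]
stopL34 [0.5037 0.3783 0.059 ] [51.7774 36.3416]
platenR [0.646  0.2882 0.045 ] [-50.0778 -97.8595]
platenL [0.4481 0.2705 0.045 ] [-51.0131 100.828 ]
```

```bash
python3 -m creep '[[0,0,0.01,0,0,0,0.1],[0,0,0.025,0,0,0,0.1],[0,0,0.04,0,0,0,0.1],[0,0,0.052,0,0,0,0.1],[0,0,0.06,0,0,0,0.1],[0,0,0.066,0,0,0,0.1],[0,0,0.068,0,0,0,0.1],[0,0,0.068,0,0,0,0.1]]'; python3 - <<'E'
from h import *
o=bot.get_obs(); print(o["ee_pos"],o["tcp_rot"],o["opening"],o["wrist_force"],o["torque"])
for n in("scene",):
    im=optics.camera(n); cv2.imwrite(f"pics/{n}10.png",im[:,:,::-1])
crop("pics/scene10.png","pics/s10.png",370,300,460,390,8)
E
```

```text
time: 17.85
ee_pos: [0.5574, 0.1728, 0.0324]
tcp_rot: [-180.0, -0.0, 4.8]
wrist_force: [-0.5, 0.3, -0.7]
opening: 0.0207
[0.5574 0.1728 0.0324] [-179.9984   -0.0038    4.8093] 0.02068591299221035 [-0.4684  0.3149 -0.7166] [-0.0245  0.0125  0.0018]
```

View pics/s10.png

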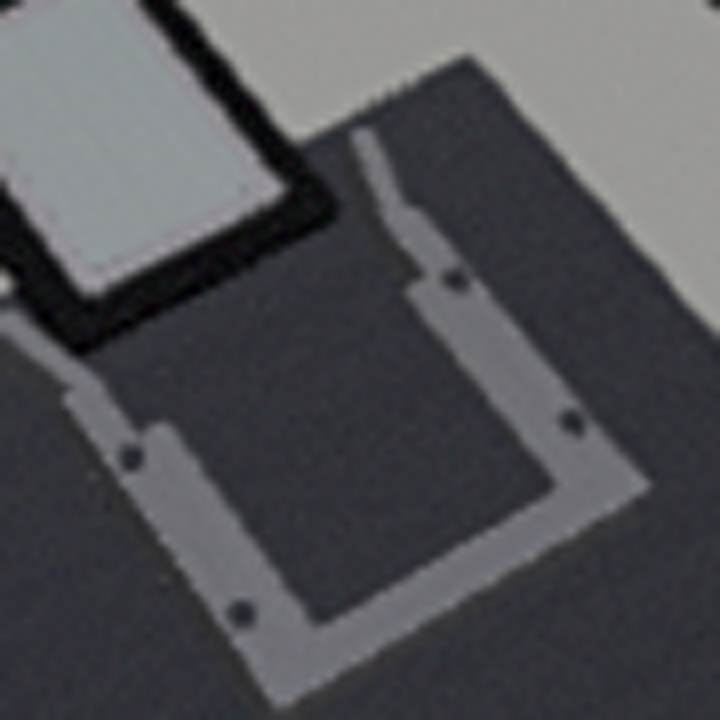

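```bash
python3 - <<'E'
from h import *
c=cam("scene")
f=lambda u,v:(370+u/8,300+v/8)
for uv,z,n in (((80,352),.048,"pR"),((338,212),.048,"pL"),((62,340),.056,"pR top"),((332,195),.056,"pL top"),((315,627),.059,"stR"),((556,487),.059,"stL"),((172,424),.059,"lipR"),((408,290),.059,"lipL"),((352,132),.059,"flareL"),((468,55),.045,"platenL"),((650,487),.059,"outL"),((282,708),.059,"outR")):
    w=px2w(c,f(*uv),z); print(n,slide(w)*1e3)
E
```

```text
pR [-29.917  -34.1645]
pL [-30.5994  42.1351]
pR top [-31.0985 -39.5424]
pL top [-31.6615  39.4252]
stR [ 50.8578 -31.367 ]
stL [51.1769 35.7123]
lipR [ -1.2531 -30.7732]
lipL [-2.2175 37.7284]
flareL [-41.8382  52.9861]
platenL [-51.7092 101.1562]
outL [61.0903 54.2189]
outR [ 61.3081 -48.3351]
```

```bash
python3 -m creep '[[0,0,0.001,0,0,0,0.1],[0,0,0.002,0,0,0,0.1],[0,0,0.002,0,0,0,0.1]]'; python3 -m creep '[[0,0,0.0005,0,0,0,0.1],[0,0,0.0005,0,0,0,0.1]]'; python3 -m creep '[[0,0,0.0005,0,0,0,0.1],[0,0,0.0005,0,0,0,0.1]]'
```

```text
time: 18.2
ee_pos: [0.5574, 0.1729, 0.0305]
tcp_rot: [-180.0, -0.0, 4.8]
wrist_force: [-0.2, -0.0, -1.4]
opening: 0.0204
time: 18.4
ee_pos: [0.5573, 0.1728, 0.0299]
tcp_rot: [-180.0, -0.0, 4.8]
wrist_force: [-0.3, 0.0, 0.0]
opening: 0.0201
time: 18.6
ee_pos: [0.5574, 0.1729, 0.0294]
tcp_rot: [-180.0, -0.0, 4.8]
wrist_force: [0.5, 1.2, -0.9]
opening: 0.0206
```

```bash
python3 -m creep '[[0,-0.001,0.0002,0,0,0,0.1],[0,-0.003,0.0002,0,0,0,0.1],[0,-0.005,0.0002,0,0,0,0.1],[0,-0.007,0.0002,0,0,0,0.1],[0,-0.009,0.0002,0,0,0,0.1],[0,-0.01,0.0002,0,0,0,0.1]]'; python3 - <<'E'
from h import *
o=bot.get_obs(); print(o["wrist_force"],o["torque"])
E
python3 -m creep '[[0,-0.001,0,0,0,0,0.1],[0,-0.003,0,0,0,0,0.1],[0,-0.005,0,0,0,0,0.1],[0,-0.007,0,0,0,0,0.1],[0,-0.009,0,0,0,0,0.1],[0,-0.01,0,0,0,0,0.1]]';python3 - <<'E'
from h import *
o=bot.get_obs(); print(o["wrist_force"],o["torque"])
E
python3 -m creep '[[0,-0.001,0,0,0,0,0.1],[0,-0.003,0,0,0,0,0.1],[0,-0.005,0,0,0,0,0.1],[0,-0.007,0,0,0,0,0.1],[0,-0.009,0,0,0,0,0.1],[0,-0.01,0,0,0,0,0.1]]'; python3 - <<'E'
from h import *
o=bot.get_obs(); print(o["wrist_force"],o["torque"])
for n in("scene",):
    im=optics.camera(n); cv2.imwrite(f"pics/{n}11.png",im[:,:,::-1])
crop("pics/scene11.png","pics/s11.png",370,300,460,390,8)
E
```

```text
time: 19.2
ee_pos: [0.5565, 0.1831, 0.0292]
tcp_rot: [180.0, -0.0, 4.8]
wrist_force: [-0.3, -0.8, -0.5]
opening: 0.0204
[-0.3435 -0.8142 -0.4954] [-0.1338  0.0008  0.0338]
time: 19.8
ee_pos: [0.5556, 0.193, 0.0292]
tcp_rot: [-180.0, 0.0, 4.8]
wrist_force: [-0.7, 0.0, -0.6]
opening: 0.0206
[-0.6895  0.0233 -0.6066] [-0.1667  0.0877  0.0549]
time: 20.4
ee_pos: [0.5548, 0.2029, 0.0291]
tcp_rot: [180.0, 0.0, 4.8]
wrist_force: [-0.8, -1.5, 0.7]
opening: 0.0207
[-0.8009 -1.4993  0.747 ] [-0.2181  0.1301  0.0934]
```

View pics/s11.png

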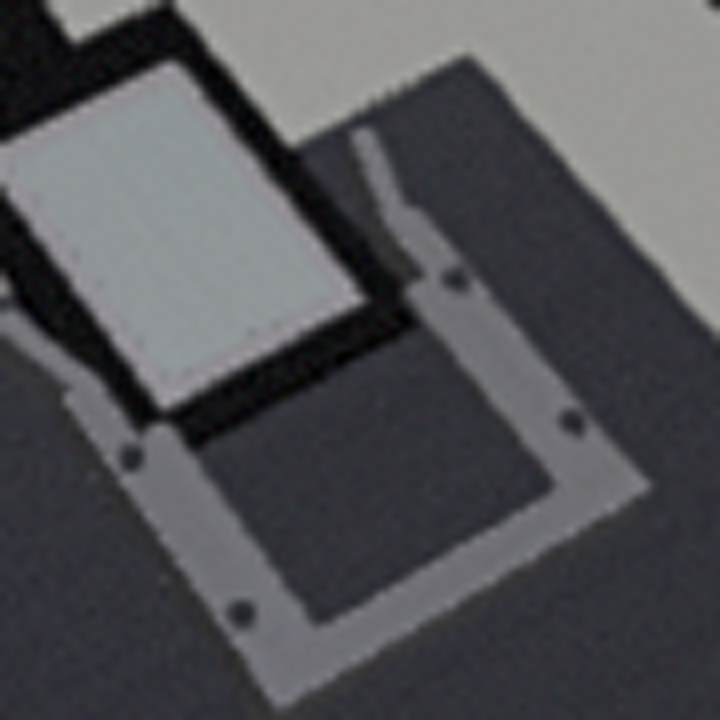

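```bash
python3 -m creep '[[0,-0.001,0,0,0,0,0.1],[0,-0.003,0,0,0,0,0.1],[0,-0.005,0,0,0,0,0.1],[0,-0.007,0,0,0,0,0.1],[0,-0.009,0,0,0,0,0.1],[0,-0.011,0,0,0,0,0.1],[0,-0.013,0,0,0,0,0.1],[0,-0.015,0,0,0,0,0.1]]'; python3 - <<'E'
from h import *
o=bot.get_obs(); print(o["wrist_force"],o["torque"])
E
python3 -m creep '[[0,-0.002,0,0,0,0,0.1],[0,-0.004,0,0,0,0,0.1],[0,-0.006,0,0,0,0,0.1],[0,-0.008,0,0,0,0,0.1],[0,-0.01,0,0,0,0,0.1],[0,-0.012,0,0,0,0,0.1],[0,-0.014,0,0,0,0,0.1],[0,-0.015,0,0,0,0,0.1]]';python3 - <<'E'
from h import *
o=bot.get_obs(); print(o["wrist_force"],o["torque"])
E
python3 -m creep '[[0,-0.002,0,0,0,0,0.1],[0,-0.004,0,0,0,0,0.1],[0,-0.006,0,0,0,0,0.1],[0,-0.008,0,0,0,0,0.1],[0,-0.01,0,0,0,0,0.1],[0,-0.012,0,0,0,0,0.1]]'; python3 - <<'E'
from h import *
o=bot.get_obs(); print(o["wrist_force"],o["torque"])
E
```

```text
time: 21.25
ee_pos: [0.5535, 0.2179, 0.0291]
tcp_rot: [180.0, 0.0, 4.8]
wrist_force: [-1.0, -1.2, 0.3]
opening: 0.0205
[-1.0443 -1.2136  0.2631] [-0.2497  0.1635  0.0883]
time: 22.05
ee_pos: [0.5523, 0.2328, 0.0292]
tcp_rot: [180.0, -0.0, 4.8]
wrist_force: [-1.2, -1.7, 1.5]
opening: 0.0204
[-1.2207 -1.6549  1.4582] [-0.38    0.201   0.0869]
time: 22.65
ee_pos: [0.5513, 0.2448, 0.0292]
tcp_rot: [180.0, -0.0, 4.8]
wrist_force: [-1.2, -1.3, 1.7]
opening: 0.0203
[-1.1595 -1.2806  1.6788] [-0.472   0.2561  0.0981]
```

```bash
python3 -m creep '[[0,-0.001,0,0,0,0,0.1],[0,-0.002,0,0,0,0,0.1],[0,-0.003,0,0,0,0,0.1],[0,-0.004,0,0,0,0,0.1],[0,-0.0045,0,0,0,0,0.1]]'; python3 -m creep '[[0,-0.0003,0,0,0,0,0.1],[0,-0.0006,0,0,0,0,0.1],[0,-0.001,0,0,0,0,0.1]]';python3 -m creep '[[0,-0.0003,0,0,0,0,0.1],[0,-0.0006,0,0,0,0,0.1],[0,-0.001,0,0,0,0,0.1]]'
```

```text
time: 23.15
ee_pos: [0.5509, 0.2491, 0.0292]
tcp_rot: [180.0, -0.0, 4.8]
wrist_force: [-1.4, -3.5, 3.1]
opening: 0.0207
time: 23.45
ee_pos: [0.5508, 0.25, 0.0292]
tcp_rot: [180.0, 0.0, 4.8]
wrist_force: [-1.6, -3.2, 1.5]
opening: 0.0205
time: 23.75
ee_pos: [0.5507, 0.251, 0.0291]
tcp_rot: [180.0, 0.0, 4.8]
wrist_force: [-2.4, -3.6, 3.3]
opening: 0.0205
```

```bash
python3 -m creep '[[0,-0.0003,0,0,0,0,0.1],[0,-0.0006,0,0,0,0,0.1]]';python3 -m creep '[[0,-0.0003,0,0,0,0,0.1],[0,-0.0006,0,0,0,0,0.1]]';python3 -m creep '[[0,-0.0003,0,0,0,0,0.1],[0,-0.0003,0,0,0,0,0.1]]'
```

```text
time: 23.95
ee_pos: [0.5507, 0.2517, 0.0292]
tcp_rot: [180.0, 0.0, 4.8]
wrist_force: [-2.0, -3.0, 2.4]
opening: 0.0205
time: 24.15
ee_pos: [0.5506, 0.2523, 0.0292]
tcp_rot: [-180.0, -0.0, 4.8]
wrist_force: [-1.6, -3.1, 2.7]
opening: 0.0208
time: 24.35
ee_pos: [0.5506, 0.2525, 0.0292]
tcp_rot: [180.0, 0.0, 4.8]
wrist_force: [-2.4, -4.6, 3.1]
opening: 0.0205
```

```bash
python3 -m creep '[[0,-0.0003,0,0,0,0,0.1],[0,-0.0003,0,0,0,0,0.1]]';python3 -m creep '[[0,-0.0003,0,0,0,0,0.1],[0,-0.0003,0,0,0,0,0.1]]';python3 -m creep '[[0,-0.0003,0,0,0,0,0.1],[0,-0.0003,0,0,0,0,0.1]]'
```

```text
time: 24.55
ee_pos: [0.5506, 0.2525, 0.0292]
tcp_rot: [180.0, 0.0, 4.8]
wrist_force: [-2.0, -6.6, 3.8]
opening: 0.0206
time: 24.75
ee_pos: [0.5506, 0.2525, 0.0292]
tcp_rot: [179.9, 0.0, 4.8]
wrist_force: [-2.1, -7.5, 3.0]
opening: 0.0206
time: 24.95
ee_pos: [0.5506, 0.2525, 0.0292]
tcp_rot: [179.9, 0.0, 4.8]
wrist_force: [-2.6, -8.9, 3.8]
opening: 0.0203
```

```bash
python3 -m creep '[[0,0.0003,0,0,0,0,0.25],[0,0.0003,0,0,0,0,0.3],[0,0.0003,0,0,0,0,0.35],[0,0.0003,0,0,0,0,0.4],[0,0.0003,0,0,0,0,0.5],[0,0.0003,0,0,0,0,0.5]]' 20; python3 - <<'E'
from h import *
o=bot.get_obs(); print(o["wrist_force"],o["torque"])
for n in("scene","wrist"):
    im=optics.camera(n); cv2.imwrite(f"pics/{n}12.png",im[:,:,::-1])
crop("pics/scene12.png","pics/s12.png",370,290,460,380,8)
E
```

```text
time: 25.55
ee_pos: [0.5506, 0.2533, 0.0291]
tcp_rot: [-180.0, -0.0, 4.8]
wrist_force: [0.4, -0.4, -0.1]
opening: 0.0426
[ 0.3692 -0.4499 -0.1153] [0.0078 0.0282 0.0036]
```

View pics/s12.png

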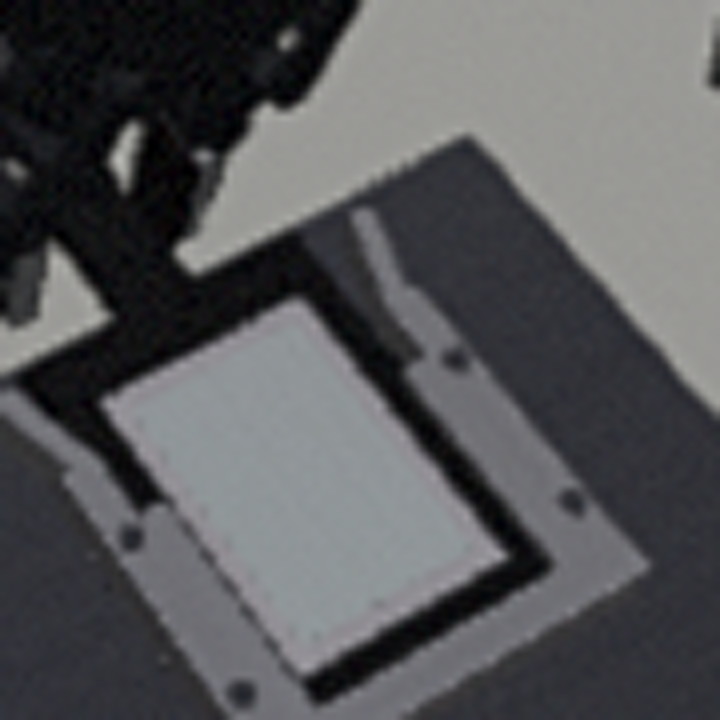

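View pics/wrist12.png

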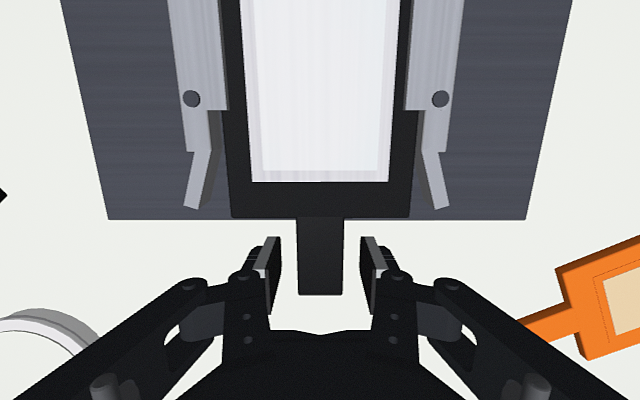

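```bash
python3 -m creep '[[0,0,-0.005,0,0,0,0.5],[0,0,-0.015,0,0,0,0.5],[0,0,-0.03,0,0,0,0.5],[0,0,-0.05,0,0,0,0.5],[0,0.005,-0.08,0,0,0,0.5],[0,0.02,-0.11,0,0,0,0.5],[0,0.04,-0.14,0,0,0,0.5],[0,0.05,-0.16,0,0,0,0.5]]'; python3 -m creep '[[0,0,0,0,0,0,0.5],[0,0,0,0,0,0,0.5],[0,0,0,0,0,0,0.5]]'; python3 - <<'E'
from h import *
o=bot.get_obs(); print(o["wrist_force"],o["ee_pos"])
for n in("scene","wrist","top"):
    im=optics.camera(n); cv2.imwrite(f"pics/{n}13.png",im[:,:,::-1])
crop("pics/wrist13.png","pics/w13.png",210,0,430,180,3)
crop("pics/scene13.png","pics/s13.png",280,150,380,250,6)
E
```

```text
time: 26.45
ee_pos: [0.5552, 0.2024, 0.1934]
tcp_rot: [-180.0, -0.2, 4.8]
wrist_force: [0.6, 0.5, 0.5]
opening: 0.0427
time: 26.75
ee_pos: [0.5544, 0.2036, 0.1885]
tcp_rot: [180.0, 0.1, 4.8]
wrist_force: [-0.9, 0.9, 0.4]
opening: 0.0429
[-0.9372  0.8913  0.4195] [0.5544 0.2036 0.1885]
```

View pics/w13.png

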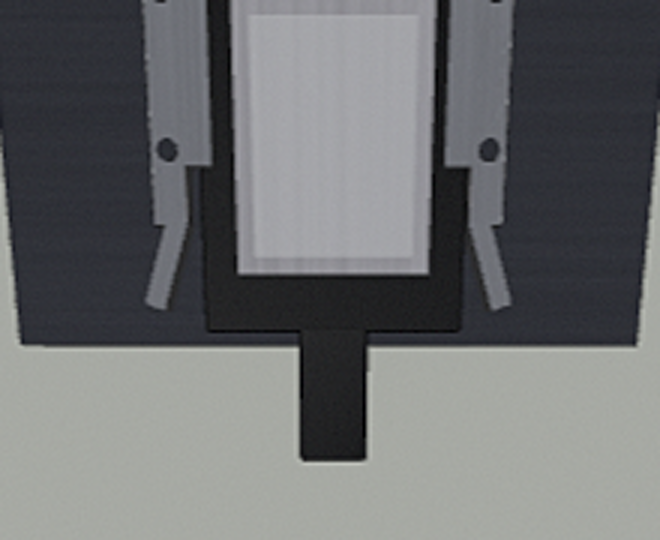

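View pics/s13.png

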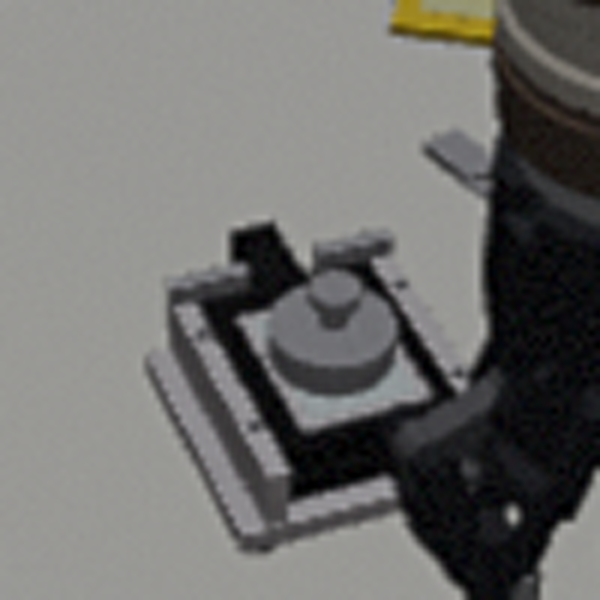

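View pics/scene13.png

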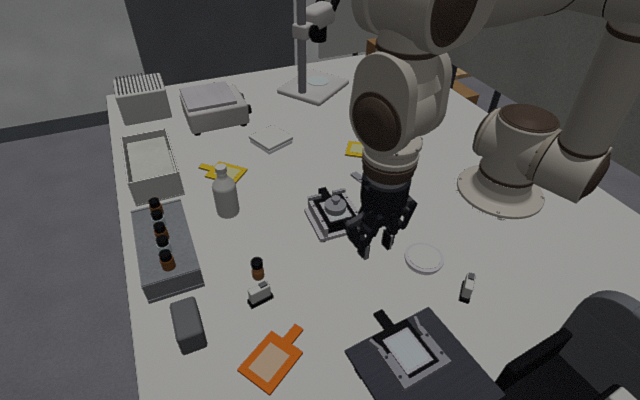

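```bash
python3 - <<'E'
from h import *
o=bot.get_obs(); c=cam("wrist",o)
f=lambda u,v:(210+u/3,v/3)
for n,uv,z in (("plL",(207,331),.053),("plR",(462,331),.053),("tabL",(300,460),.053),("tabR",(367,460),.053),("platL",(22,345),.045),("platR",(637,345),.045),("lipL",(212,166),.059),("lipR",(445,166),.059)):
    print(n,slide(px2w(c,f(*uv),z))*1e3)
E
```

```text
plL [-49.9387  39.3524]
plR [-49.881  -40.7042]
tabL [-90.1734  10.5135]
tabR [-90.1543 -11.3988]
platL [-54.1144 100.6743]
platR [-53.9676 -98.8056]
lipL [-4.0761 35.2457]
lipR [ -4.0388 -32.8441]
```

```bash
python3 - <<'E'
from h import *
crop("pics/top13.png","pics/t13.png",285,175,365,245,8)
c=cam("top")
# measured same way: initial and now
for n,uv in (("tabend now",(349.5,211.5)),("plate rear now",(302,207))): print(n,px2w(c,uv,.052))
E
```

```text
tabend now [ 0.4918 -0.1572  0.052 ]
plate rear now [ 0.5015 -0.0166  0.052 ]
```

View pics/t13.png

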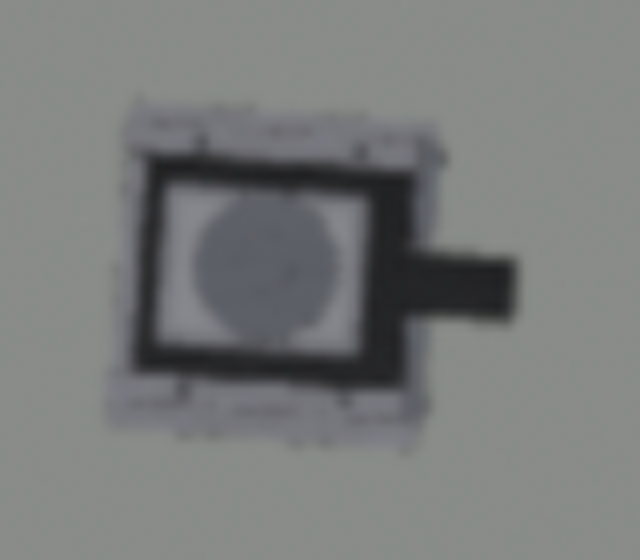

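```bash
python3 -m creep '[[0,0.03,0,0,0,0.02,0.5],[0,0.065,0,0,0,0.04,0.5],[-0.01,0.11,0,0,0,0.06,0.5],[-0.015,0.155,0,0,0,0.08,0.5],[-0.02,0.2,0,0,0,0.1,0.5],[-0.03,0.25,0,0,0,0.12,0.5],[-0.035,0.29,0,0,0,0.13,0.5],[-0.04,0.32,0,0,0,0.13,0.5]]'; python3 -m creep '[[-0.01,0.02,0,0,0,0,0.5],[-0.015,0.03,0,0,0,0,0.5],[-0.015,0.03,0,0,0,0,0.5],[-0.015,0.03,0,0,0,0,0.5]]'; python3 - <<'E'
from h import *
o=bot.get_obs(); print(o["tcp_rot"],o["ee_pos"])
im=optics.camera("wrist"); cv2.imwrite("pics/w14.png",im[:,:,::-1])
crop("pics/w14.png","pics/w14c.png",220,0,440,200,3)
E
```

```text
time: 27.7
ee_pos: [0.5411, -0.1211, 0.1886]
tcp_rot: [180.0, 0.0, -2.7]
wrist_force: [0.6, 0.4, -1.4]
opening: 0.0427
time: 28.1
ee_pos: [0.5256, -0.1475, 0.1891]
tcp_rot: [-180.0, -0.0, -2.6]
wrist_force: [-0.7, -0.3, 0.3]
opening: 0.0427
[-179.9831   -0.0027   -2.6191] [ 0.5256 -0.1475  0.1891]
```

View pics/w14c.png

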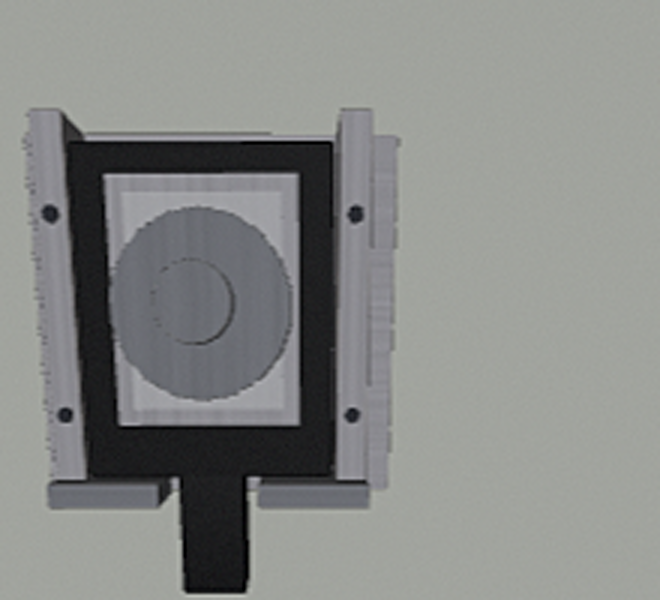

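```bash
python3 - <<'E'
from h import *
o=bot.get_obs(); c=cam("wrist",o)
s=np.radians(87.3);R=np.array([[np.cos(s),-np.sin(s)],[np.sin(s),np.cos(s)]])
S=lambda w:(w[:2]-np.array([.5006,-.065]))@R*1e3
f=lambda u,v:(220+u/3,v/3)
for n,uv,z in (("tab if top z.052",(216,592),.052),("tab if lowest z.028",(216,592),.028),("plate front top",(215,476),.052),("plate rear",(210,142),.052),("gate front",(105,508),.06)): print(n,S(px2w(c,f(*uv),z)))
print(bot.job_done())
E
```

```text
tab if top z.052 [-89.8242  -0.363 ]
tab if lowest z.028 [-96.5175   2.0753]
plate front top [-49.9613  -1.011 ]
plate rear [49.7007 -1.9979]
gate front [-59.3488  34.1975]
the job is handed in; nothing more can be done
None
```

I drew the bottom carrier straight out of the stacker, carried it level to the printer and slid it under the lips until it met the stop. I then released it and handed the job in at about 28 s of the 72 s allowed. No verdict was reported.

**Forces:** Drawing took about 8–11 N. At the stop I pushed with about 9 N, and it would go no further.

**Carrier in the slide:** The last wrist picture puts its front edge at -49.9 mm, where -50 is fully home. It lies flat, square, and within about 2 mm sideways of the slide's centre.

**Stack:** It has settled flat with the weight on top. The top carrier stands within about 0.5 mm of its place along the stacker. No lower tab stands out, so any lower carrier is at most about 6.5 mm out; I did not measure them one by one.

**Other things on the bench:** They look undisturbed in the last wide scene picture.

**A check that disagreed:** Before insertion, the scene and wrist cameras differed by up to about 3 mm sideways on where the slide was. The carrier still went in with only 1–2.5 N of sideways force.

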